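# Clear the spring vice and hold its jaw open at the tape

## Robot

A 7-joint arm with a two-finger parallel gripper is mounted at the origin on the work surface. World frame = base frame: x ahead of the robot, y to its left, z up, the work surface at z = 0. Lengths are in m, angles in rad, forces in N, time in s.
With the tool pointing down it reaches from about 0.35 to 0.9 m from the base axis. Payload 7.2 kg.
Tool frame: the origin (TCP) lies midway between the tips of the shut fingers; the grasp point (between the pads) lies 19 mm behind it (manip.grasp_offset is the distance from the TCP to the grasp point, in m); z points along the fingers, y is the line along which they close (so a half turn about z gives the same grasp; the last joint's range is limited). The gripper opens to 88 mm and grips with 3 to 60 N. Pads are 20 mm wide; open, the fingers measure 115 mm over their backs; the gripper's body (75 mm by 178 mm) begins 61 mm behind the grasp point.
Start: joints at [1.213, 0.411, -0.013, 1.596, 0.006, 1.134, -0.082], TCP at [0.179, -0.599, 0.19] pointing down, gripper open.
Joint ranges: [-2.95, 2.95], [-0.29, 1.99], [-1.47, 1.44], [0.14, 2.54], [-1.03, 4.17], [0.13, 1.85], [-2.86, 2.86]. Speed limits (rad/s): [2.39, 2.39, 3.01, 3.01, 3.14, 3.14, 3.14].

## Interface

Orientations are given as a 3x3 rotation matrix whose columns are the frame's x, y, z axes.
In Python, from rig import telemetry, snapshot, camera_params, ticket, spotter, manip gives the robot as it stands.
- The arm moves only by the tool carry_out, never from a script. Its argument "increments" is a list of rows, each a list of 5 numbers: the shift along the tool's x, y, z in mm, then the turn about the tool's z in rad, then the opening, from 0 (shut) to 1 (fully open). A call has 1 to 5 rows; each row shifts and turns the commanded pose from where the row before left it, along the tool's axes as they then stand; what a row does not reach is not made up. A row lasts 1/8 s, in which the tool goes at most 62.5 mm and 10.7 degrees, less where a joint would pass 70% of its speed; a pose out of reach is approached as far as the arm can. A call with a gripper value outside its range is refused whole. The fingers move at their own pace and stop on an object; "grip_force" is the grip in N (left out, the last holds). Time passes only in rows, so rows that do not move let the fingers close. It gives the time, the measured TCP pose, the force, the opening and the grip force at its end, in the units of the state.
- telemetry.get_state(): the state, without advancing time (a new reading comes with each control period).
- snapshot(name): name is "scene" or "top" or "wrist"; returns the picture (384x512x3 uint8, red, green, blue); there is no depth.
- camera_params(name): a dict with "K" (3x3 intrinsics, pixels), "k1" (the pictures are not rectified: a ray, as slopes to the right and down, at radius r is drawn at 1 + k1 r^2 times it, then the intrinsics apply), "eye" and "attitude" of the camera in the world. Camera axes: x right, y down, z forward; pixel columns grow to the right and rows downward; lengths in m; the calibration is good to about 2 mm. A picture is of the moment at which its call begins: read the wrist's pose just before it. camera_params takes no time and is no camera call; for the wrist camera it gives the pose at the moment of the call.
- ticket.finish_job(): hands the job in; it is judged then, once.
Trained networks look in the newest picture that a camera, given by its name, has taken for a name from the list of things; names that differ only in an ending like _2 or _b are one class to them, and where a whole thing is asked for, a point or a joint stands for the part that bears it (a point fixed in the world has none). Each returns a list of dicts, best first, with "confidence" (0 to 1); they miss things now and then, are a little off and sometimes report something else, mostly with a low value. They report only what shows in the picture. A call takes as long as a camera call. They do not tell look-alikes from the thing itself.
- spotter.search_frame(camera, name): "box" ([left, top, width, height] in pixels, round what is visible of it).
- spotter.silhouettes(camera, name): "mask" (384x512 bool, what is visible of it) and "box" ([left, top, width, height] in pixels, round what is visible of it).
The state is a dict: "time": time; "joints": joint angles; "qd": joint speeds; "tau": joint torques, N m; "ee_pos": TCP position; "tool_rot": TCP orientation; "contact_force": force on the tool from outside, world axes, zero at the start; "wrist_torque": the same for the moment, N m; "finger_gap": finger opening in m; "gripper_force": force on a finger pad.
Only numpy, scipy, OpenCV 4.12 (cv2) and the standard library are available. Lean on these libraries where they do the work, as an engineer would, in place of code of your own. Each camera call takes 0.05 s, during which the arm holds its last target. There are 200 camera calls.

## Task

With the scraper block, and without touching the chips with the gripper, wipe the four loose metal chips off the bed of the spring vice into the green tray at its side while the jaw is still shut, then stand the scraper back upright on the bench, set down and not dropped. Now take the vice by its black pull bar and draw the spring jaw open until the edge of its foot on the pull bar's side lies on the red tape, never letting it snap back; the program finishes while still holding the jaw there for the next blank to be laid in. Leave the blank, the pot, the glue bottle and the screwdriver where they are.

Things in the scene. Friction and masses are not known exactly. Their poses are not given: they have to be found in the camera images.
- vice: Blue spring vice, fixed. Origin on the bench under its middle; x from pull bar to fixed jaw, z up. Flat steel bed with a narrow slot, 164 long (x), 110 wide (y), 50 above the bench, sides overhanging a body 84 wide. Fixed jaw at x +50 to +82, top 82 above the bench. Jaw shut, the bed is free from x -82 (front end) to +18. Bolt lugs 16 high at x +50 to +76, y to +-68.
- jaw (a joint): Travel of the spring jaw in m: 0 shut against the fixed jaw, growing to 0.065 as the pull bar is drawn out along the vice's -x, the only way it moves. A spring pulls it shut: about 7 N at 0, rising 1.8 N every 10 mm (about 16 N at 0.05), plus 1 N of friction.
- jaw_edge (a point): Near (-x, pull bar side) lower edge of the sliding jaw's foot, middle of its width, at bed height; at x +18 in the vice's frame when shut. The dark foot is 12 long (x) and 8 high, the blue jaw block behind it stands 28 above the bed; both 100 wide (y). Jaw and pull bar move as one.
- pull_bar (a point): Black round pull bar, 14 thick, along the vice's y. This point is its middle, on its axis, 34 above the bench, at x -134 in the vice's frame when shut. Two rods 8 thick at y +-34 run back into the vice at the same height. 60 of bar is free between them, and 45 between bar and vice: pinch it from above, one finger on its near and one on its far side.
- tape: Red tape stuck flat across the bed, 8 wide (x), 108 long, 0.5 thick; origin at its centre on the bed, axes as the vice's. Marks how far to open: 30 to 52 from the shut jaw edge, different each time. It lies under the chips, and the jaw slides over it.
- tray: Green open chip tray, fixed, 116 (x) by 110 (y), 24 high, walls 3, one side tucked 8 under the bed's overhang, on the vice's +y or its -y side (it changes). Origin on the bench under its centre, which lies at x -12, y +-102 in the vice's frame; axes as the vice's.
- chip0: Loose chip, a sawn-off bar end of brass, 11 g, 14 x 12 x 8; lies flat on the bed. Origin at the centre of its underside.
- chip1: Loose chip, a sawn-off bar end of copper, 11 g, 14 x 12 x 8; lies flat on the bed. Origin at the centre of its underside.
- chip2: Loose chip, a sawn-off bar end of brass, 11 g, 14 x 12 x 8; lies flat on the bed. Origin at the centre of its underside.
- chip3: Loose chip, a sawn-off bar end of brass, 11 g, round, 14 across, 8 high; lies flat on the bed. Origin at the centre of its underside.
- scraper: Scraper: dark wooden block 80 long (x), 24 thick (y), on a black rubber foot 80 x 26 x 14 high; 68 high, about 0.16 kg. Stands on its foot on the bench, left or right in front of the vice. Origin at the centre of its underside. Grip it across the 24 from above, 45 to 50 above its underside. All chips lie within 80 of the shut jaw edge and 28 of the vice's midline: one stroke across can do.
- pot: White plastic pot, 80 across the rim, 66 high; origin under its centre. Not to be disturbed.
- glue: White glue bottle with yellow cap, 44 across, 120 high; origin under its centre. Not to be disturbed.
- driver: Screwdriver with red handle, 170 long, lying on the bench along its x; not to be disturbed.
- blank: Aluminium blank for the next job, 60 x 26 x 20 high, on the bench beside the vice opposite the tray; origin at the centre of its underside. Not to be disturbed.
Mind the look-alikes: they are no part of the job. Of the things shaped like the tray, the green one is meant.

How it is judged:
By the outcome, as a careful person would: the job done as asked, in the order asked, and still so for the second after the job is handed in, while the arm keeps its last pose, push and grip.
It also fails if it takes over 67 s, if anything falls off the work surface, if the arm or the gripper's body presses on something with over 40 N, if the wrist force passes 120 N, or if a joint passes its speed limit or range.

## Working session

There is one attempt and no reset: what is moved stays moved. The work goes in short steps, Python scripts to look and compute and a tool call to move; the robot and the scene stay as the last step left them, time stands still between calls to the robot, and variables do not carry over. Pictures are saved under pics/ and viewed, at most 10 in all, crops included, and the job is handed in when it is done.

Besides the shell and the picture viewer there is one more tool, called after ">>>" as a command line: name --pt "numbers of a row" for each row, then --argument value for the rest. carry_out: Moves the arm, as the interface text tells. Its arguments: {"type":"object","properties":{"increments":{"type":"array"},"grip_force":{"type":"number"}},"required":["increments"]}

```bash
ls; mkdir -p pics; cat > h.py <<'E'
import numpy as np, cv2
from rig import telemetry, snapshot, camera_params, ticket, spotter, manip
def save(img,n): cv2.imwrite('pics/'+n,img[:,:,::-1])
def ray(c,u,v):
    K=np.array(c['K']);k=c['k1'];d=np.array([(u-K[0,2])/K[0,0],(v-K[1,2])/K[1,1]])
    s=d.copy()
    for _ in range(20): s=d/(1+k*(s@s))
    return np.array(c['eye']),np.array(c['attitude'])@np.r_[s,1]
def at(c,u,v,z):
    e,r=ray(c,u,v); return e+r*(z-e[2])/r[2]
def proj(c,p):
    q=np.array(c['attitude']).T@(np.array(p)-np.array(c['eye']));s=q[:2]/q[2];s=s*(1+c['k1']*(s@s))
    K=np.array(c['K']);return np.array([K[0,0]*s[0]+K[0,2],K[1,1]*s[1]+K[1,2]])
def tri(o):
    A=0;b=0
    for c,u,v in o:
        e,r=ray(c,u,v);r/=np.linalg.norm(r);P=np.eye(3)-np.outer(r,r);A=A+P;b=b+P@e
    return np.linalg.solve(A,b)
E
python3 - <<'E'
from h import *
st=telemetry.get_state();print(st['ee_pos'],st['tool_rot'],st['finger_gap'],manip.grasp_offset)
a=snapshot('scene');b=snapshot('top')
save(a,'s0.png');save(b,'t0.png')
for n in ('scene','top'):
    c=camera_params(n);print(n,c['eye'],c['attitude'],c['K'],c['k1'])
    for x in 'vice pull_bar tray scraper chip0 chip1 chip3 tape blank pot glue driver'.split():
        print(n,x,[(np.round(d['box']).tolist(),round(d['confidence'],2)) for d in spotter.search_frame(n,x)][:5])
E
```

```text
pics
[ 0.17840269 -0.59841126  0.18919846] [[ 9.58285456e-01  2.85812293e-01 -5.64037636e-04]
 [ 2.85812828e-01 -9.58284277e-01  1.50696319e-03]
 [-1.09799793e-04 -1.60531010e-03 -9.99998705e-01]] 0.08740126076954677 0.0187
scene [ 1.24499978 -0.75308752  0.69616694] [[ 0.73419653  0.3627992  -0.57387472]
 [ 0.67852169 -0.36252757  0.63889129]
 [ 0.02374384 -0.85845821 -0.51233361]] [[428.68481516   0.         251.06271763]
 [  0.         428.68481516 193.76787221]
 [  0.           0.           1.        ]] -0.1075095988881603
scene vice [([239.0, 191.0, 66.0, 59.0], 0.7)]
scene pull_bar [([233.0, 195.0, 60.0, 31.0], 0.72)]
scene tray [([145.0, 198.0, 45.0, 36.0], 0.97), ([208.0, 160.0, 39.0, 24.0], 0.95), ([209.0, 216.0, 60.0, 38.0], 0.84), ([244.0, 258.0, 73.0, 57.0], 0.65)]
scene scraper [([128.0, 226.0, 19.0, 42.0], 0.87)]
scene chip0 []
scene chip1 []
scene chip3 []
scene tape []
scene blank []
scene pot [([272.0, 147.0, 26.0, 28.0], 0.95)]
scene glue [([184.0, 245.0, 18.0, 50.0], 0.86), ([207.0, 215.0, 60.0, 44.0], 0.62), ([234.0, 195.0, 60.0, 34.0], 0.48)]
scene driver [([321.
[... 204 characters left out ...]
0.         254.24404874]
 [  0.         468.7717508  184.50394243]
 [  0.           0.           1.        ]] -0.06795752749564064
top vice [([221.0, 119.0, 65.0, 97.0], 0.86)]
top pull_bar [([224.0, 128.0, 55.0, 90.0], 0.96), ([121.0, 138.0, 15.0, 42.0], 0.28)]
top tray [([301.0, 221.0, 59.0, 60.0], 0.82), ([176.0, 252.0, 64.0, 66.0], 0.66), ([380.0, 200.0, 26.0, 38.0], 0.18)]
top scraper [([378.0, 201.0, 32.0, 39.0], 0.57)]
top chip0 []
top chip1 []
top chip3 []
top tape [([238.0, 159.0, 31.0, 10.0], 0.74)]
top blank [([210.0, 139.0, 11.0, 26.0], 0.65)]
top pot []
top glue [([370.0, 124.0, 27.0, 25.0], 0.92)]
top driver [([120.0, 109.0, 15.0, 69.0], 0.8), ([272.0, 144.0, 56.0, 54.0], 0.4)]
```

```bash
python3 - <<'E'
import cv2
t=cv2.imread('pics/t0.png')[90:340,100:430];s=cv2.imread('pics/s0.png')[130:330,100:400]
cv2.imwrite('pics/t0c.png',cv2.resize(t,None,fx=2.4,fy=2.4,interpolation=2));cv2.imwrite('pics/s0c.png',cv2.resize(s,None,fx=2.6,fy=2.6,interpolation=2))
E
```

```text
(no output)
```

View pics/t0c.png

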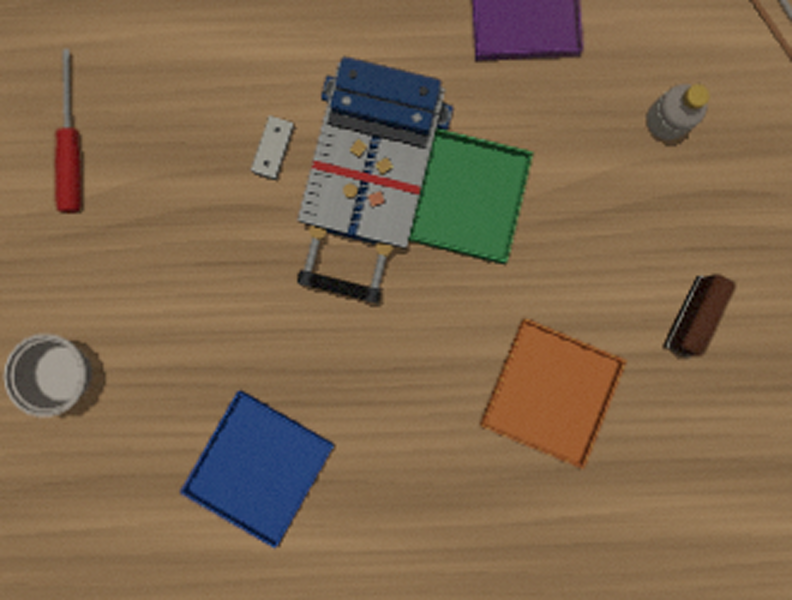

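View pics/s0c.png

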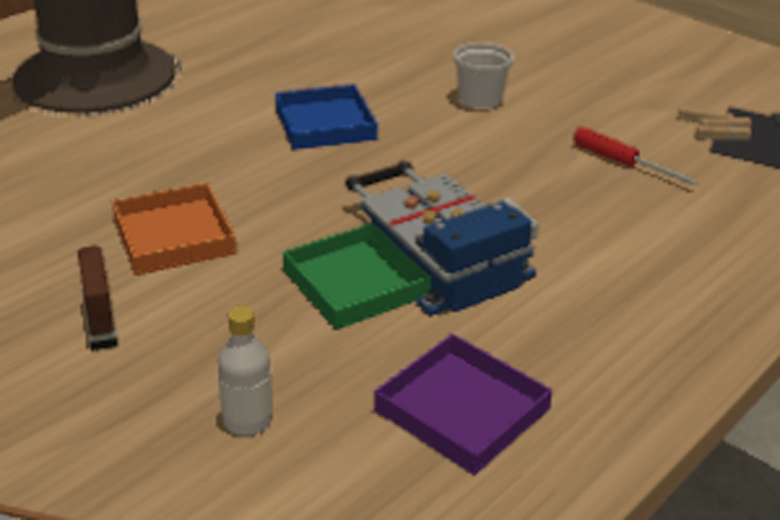

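The top view shows three tray look-alikes: blue at (207,286), orange at (330,254) and purple at (319,100). The green tray at (296,172) sits tucked against the vice on its -y side, so it is the one meant, and both views confirm it. The scraper is at about (394,221) and the red tape at about (253,164). The four chips are on the bed.

```bash
cat >> h.py <<'E'
from scipy.optimize import least_squares
def fitpose(obs,x0):
    # obs: list of (cam, px, local xyz m); pose x,y,yaw
    def W(p,l): c,s=np.cos(p[2]),np.sin(p[2]); return np.array([p[0]+c*l[0]-s*l[1],p[1]+s*l[0]+c*l[1],l[2]])
    f=lambda p: np.concatenate([proj(c,W(p,np.array(l)))-u for c,u,l in obs])
    r=least_squares(f,x0,loss='soft_l1');return r.x,r.fun.reshape(-1,2)
E
python3 - <<'E'
from h import *
T=camera_params('top');S=camera_params('scene')
ct=lambda u,v:np.array([u/2.4+100-.3,v/2.4+90-.3]); cs=lambda u,v:np.array([u/2.6+100-.3,v/2.6+130-.3])
L=[((301,219),(-82,55,50)),((408,247),(-82,-55,50)),((531,153),(46,-157,24)),((507,263),(-70,-157,24)),((343,58),(82,50,82)),((441,78),(82,-50,82))]
obs=[(T,ct(*u),np.array(l)/1e3) for u,l in L]
LS=[((337,327),(46,-157,0)),((283,265),(-70,-157,24))]
o2=[(S,cs(*u),np.array(l)/1e3) for u,l in LS]
p0=at(T,*ct(370,185),.05)
for o in (obs,obs+o2):
    p,r=fitpose(o,[p0[0],p0[1],0]);print(p.round(4),np.degrees(p[2]),r.round(1).tolist())
for z in (0.05,): print('tape',at(T,*ct(314,165),z),at(T,*ct(421,188),z))
# scraper triangulation: top-face centre
a=ct(708,315);b=cs(94,265)
print('bottle',at(T,*ct(697,96),.12),at(T,*ct(668,128),.03))
# top-face ends
for ut,us in (((722,280),(101,306)),((690,350),(90,249))): print('scr',tri([(T,*ct(*ut)),(S,*cs(*us))]),at(T,*ct(*ut),.068))
for n in ('top','scene'):
    snapshot(n)
    for d in spotter.silhouettes(n,'scraper'):
        m=d['mask'];print(n,d['box'],d['confidence'],cv2.minAreaRect(np.argwhere(m)[:,::-1].astype(np.float32)))
E
```

```text
[ 0.6355  0.0063 -0.2715] -15.555546183811595 [[-1.4, 0.8], [-0.6, 0.3], [1.3, -0.6], [0.4, -0.1], [-0.4, -1.2], [0.7, 0.5]]
[ 0.6358  0.007  -0.2684] -15.378773854038378 [[-1.6, 0.8], [-0.8, 0.1], [1.0, -1.0], [0.2, -0.4], [-0.8, -1.3], [0.3, 0.3], [-0.7, 1.8], [-1.0, -4.9]]
tape [0.62621905 0.06392241 0.05      ] [ 0.6002465  -0.04075574  0.05      ]
bottle [ 0.66977782 -0.29814374  0.12      ] [ 0.65694953 -0.29291034  0.03      ]
scr [ 0.50203954 -0.33009876  0.0528101 ] [ 0.50022393 -0.32697514  0.068     ]
scr [ 0.43441958 -0.29277084  0.06518209] [ 0.43424478 -0.29229432  0.068     ]
top [380.9, 203.1, 25.3, 35.1] 0.73 ((391.60003662109375, 220.8000030517578), (16.994115829467773, 36.671512603759766), 26.56505012512207)
scene [130.9, 226.8, 14.1, 37.2] 0.85 ((137.4239959716797, 244.83200073242188), (38.99702835083008, 9.838700294494629), 79.69515228271484)
```

```bash
cat >> h.py <<'E'
def plan(start,segs):
    # start: (x,y,z,yaw deg) ; segs: list of (x,y,z,yaw,n,open); prints rows
    p=np.array(start,float)
    for s in segs:
        q=np.array(s[:4],float);n=s[4];rows=[]
        dyaw=np.radians(q[3]-p[3])/n;d=(q[:3]-p[:3])*1e3/n;y=np.radians(p[3])
        for i in range(n):
            rows.append([round(float(d@[np.cos(y),np.sin(y),0])),round(float(d@[np.sin(y),-np.cos(y),0])),round(float(-d[2])),round(float(-dyaw),3),s[5]]);y+=dyaw
        print(rows);p=q
def pose():
    s=telemetry.get_state();R=s['tool_rot'];return [*s['ee_pos'],np.degrees(np.arctan2(R[1,0],R[0,0]))]
E
python3 - <<'E'
from h import *
plan(pose(),[(.467,-.31,.19,-27.7,8,1)])
E
```

```text
[[45, -24, 0, 0.097, 1], [42, -29, 0, 0.097, 1], [39, -32, 0, 0.097, 1], [36, -36, 0, 0.097, 1], [32, -39, 0, 0.097, 1], [28, -42, 0, 0.097, 1], [24, -45, 0, 0.097, 1], [20, -47, 0, 0.097, 1]]
```

>>> carry_out --pt "45 -24 0 0.097 1" --pt "42 -29 0 0.097 1" --pt "39 -32 0 0.097 1" --pt "36 -36 0 0.097 1" --pt "32 -39 0 0.097 1"

```text
time: 2.12
ee_pos: [0.3591, -0.4181, 0.1903]
tool_rot: [[0.98, -0.197, 0.0], [-0.197, -0.98, -0.0], [0.0, 0.0, -1.0]]
contact_force: [-0.1, 0.5, 1.0]
finger_gap: 0.0881
gripper_force: 0.0
```

>>> carry_out --pt "28 -42 0 0.097 1" --pt "24 -45 0 0.097 1" --pt "20 -47 0 0.097 1" --pt "0 0 0 0 1"

```text
time: 2.62
ee_pos: [0.4692, -0.3073, 0.19]
tool_rot: [[0.887, -0.462, 0.001], [-0.462, -0.887, 0.002], [0.0, -0.002, -1.0]]
contact_force: [-0.3, -0.7, -0.1]
finger_gap: 0.088
gripper_force: 0.0
```

```bash
python3 - <<'E'
from h import *
print(pose()); c=camera_params('wrist'); print(c['eye'],c['attitude'].round(3) if hasattr(c['attitude'],'round') else c['attitude'])
w=snapshot('wrist');np.save('w1.npy',w)
import pickle;pickle.dump(c,open('w1.pkl','wb'))
save(cv2.resize(w,None,fx=1.5,fy=1.5),'w1.png')
for d in spotter.silhouettes('wrist','scraper'):print(d['box'],d['confidence'])
E
```

```text
[np.float64(0.4691951566838729), np.float64(-0.3072784383277101), np.float64(0.1900123288331773), np.float64(-27.48980956024788)]
[ 0.52950953 -0.33962156  0.38304367] [[-0.46  -0.86  -0.222]
 [-0.888  0.445  0.118]
 [-0.003  0.251 -0.968]]
[246.0, 140.5, 17.8, 71.7] 0.8
[0.0, 100.8, 56.1, 136.6] 0.68
```

View pics/w1.png

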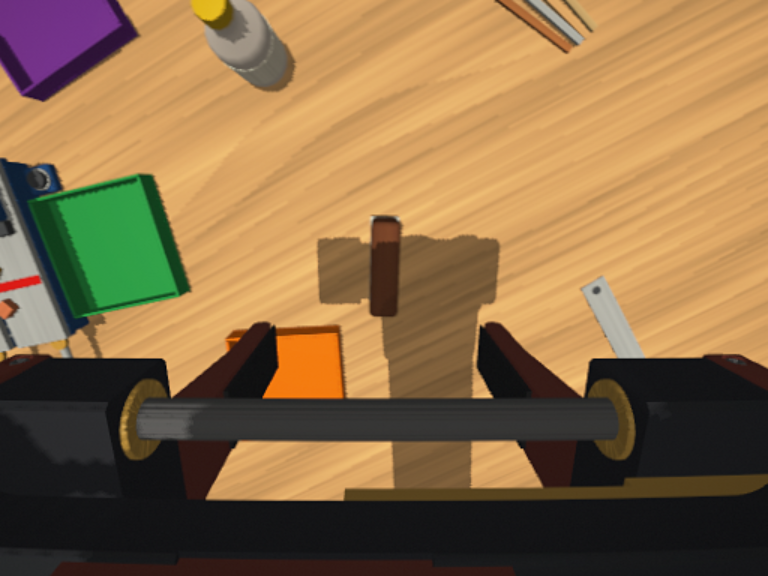

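The wrist view shows the scraper's top face from (371,220) to (399,316) in the enlarged picture. It is nearly aligned with the tool, and its long axis runs along tool x.

```bash
python3 - <<'E'
from h import *
import pickle
c=pickle.load(open('w1.pkl','rb'));T=camera_params('top')
ct=lambda u,v:np.array([u/2.4+100-.3,v/2.4+90-.3])
A=(385.5/1.5-.2,222/1.5-.2);B=(384.5/1.5-.2,316/1.5-.2)
a,b=at(c,*A,.068),at(c,*B,.068);print(a,b,(a+b)/2,np.linalg.norm(a-b),np.degrees(np.arctan2(a[1]-b[1],a[0]-b[0])))
print(tri([(c,*A),(T,*ct(724,281))]),tri([(c,*B),(T,*ct(691,350))]))
m=(a+b)/2;yaw=np.degrees(np.arctan2(a[1]-b[1],a[0]-b[0]))
plan(pose(),[(m[0],m[1],.028,yaw,5,1)])
E
```

```text
[ 0.5017462  -0.33169299  0.068     ] [ 0.43318402 -0.29566438  0.068     ] [ 0.46746511 -0.31367868  0.068     ] 0.07745212789599289 -27.721392170178074
[ 0.50025936 -0.33168164  0.05797892] [ 0.43328647 -0.29468328  0.06525675]
[[0, 0, 32, -0.0, 1], [0, 0, 32, -0.0, 1], [0, 0, 32, -0.0, 1], [0, 0, 32, -0.0, 1], [0, 0, 32, -0.0, 1]]
```

>>> carry_out --pt "1 6 32 0 1" --pt "0 0 32 0 1" --pt "0 0 32 0 1" --pt "0 0 34 0 1" --pt "0 0 32 0 1" --grip_force 30

```text
time: 3.35
ee_pos: [0.4624, -0.3193, 0.0271]
tool_rot: [[0.883, -0.469, -0.0], [-0.469, -0.883, -0.001], [0.0, 0.001, -1.0]]
contact_force: [0.3, 1.1, -0.2]
finger_gap: 0.0877
gripper_force: 0.0
```

>>> carry_out --pt "0 0 0 0 1" --pt "0 0 0 0 0" --pt "0 0 0 0 0" --pt "0 0 0 0 0" --pt "0 0 0 0 0"

```text
time: 3.98
ee_pos: [0.4643, -0.3175, 0.0287]
tool_rot: [[0.884, -0.467, 0.001], [-0.467, -0.884, -0.001], [0.001, 0.0, -1.0]]
contact_force: [0.6, -0.2, -0.4]
finger_gap: 0.0515
gripper_force: 0.0
```

>>> carry_out --pt "0 0 0 0 0" --pt "0 0 0 0 0" --pt "0 0 0 0 0"

```text
time: 4.35
ee_pos: [0.464, -0.3172, 0.028]
tool_rot: [[0.884, -0.467, 0.0], [-0.467, -0.884, 0.0], [-0.0, -0.0, -1.0]]
contact_force: [0.0, -0.5, 0.3]
finger_gap: 0.0237
gripper_force: 29.6
```

```bash
python3 - <<'E'
from h import *
p=pose();plan(p,[(p[0],p[1],.088,p[3],2,0),(.539,.033,.2,-15.5,8,0)])
E
```

```text
[[0, 0, -30, -0.0, 0], [0, 0, -30, -0.0, 0]]
[[-12, -43, -14, -0.027, 0], [-11, -43, -14, -0.027, 0], [-10, -44, -14, -0.027, 0], [-9, -44, -14, -0.027, 0], [-7, -44, -14, -0.027, 0], [-6, -44, -14, -0.027, 0], [-5, -44, -14, -0.027, 0], [-4, -45, -14, -0.027, 0]]
```

>>> carry_out --pt "0 0 -30 0 0" --pt "0 0 -30 0 0" --pt "-12 -43 -14 -0.027 0" --pt "-11 -43 -14 -0.027 0" --pt "-10 -44 -14 -0.027 0"

```text
time: 4.97
ee_pos: [0.4919, -0.1849, 0.1303]
tool_rot: [[0.919, -0.394, -0.0], [-0.394, -0.919, -0.0], [-0.0, 0.0, -1.0]]
contact_force: [0.4, -1.0, -1.4]
finger_gap: 0.0237
gripper_force: 29.6
```

>>> carry_out --pt "-9 -44 -14 -0.027 0" --pt "-7 -44 -14 -0.027 0" --pt "-6 -44 -14 -0.027 0" --pt "-5 -44 -14 -0.027 0" --pt "-4 -45 -14 -0.027 0"

```text
time: 5.6
ee_pos: [0.5388, 0.0335, 0.2003]
tool_rot: [[0.964, -0.266, -0.0], [-0.266, -0.964, -0.0], [-0.0, 0.0, -1.0]]
contact_force: [1.5, -0.1, -1.8]
finger_gap: 0.0237
gripper_force: 29.6
```

>>> carry_out --pt "0 0 0 0 0"

```text
time: 5.72
ee_pos: [0.5396, 0.0368, 0.2009]
tool_rot: [[0.965, -0.261, 0.002], [-0.261, -0.965, 0.002], [0.001, -0.002, -1.0]]
contact_force: [0.5, -0.3, -1.6]
finger_gap: 0.0239
gripper_force: 29.6
```

```bash
python3 - <<'E'
from h import *
print(pose(),telemetry.get_state()['finger_gap']); c=camera_params('wrist')
w=snapshot('wrist')
import pickle;pickle.dump(c,open('w2.pkl','wb'))
save(cv2.resize(w,None,fx=1.5,fy=1.5,interpolation=2),'w2.png')
for n in ('chip0','chip3','tape'):
  for d in spotter.search_frame('wrist',n):print(n,(np.array(d['box'])*1.5).round().tolist(),d['confidence'])
E
```

```text
[np.float64(0.5396222211182853), np.float64(0.036758937186151884), np.float64(0.2008810853744148), np.float64(-15.111166552513467)] 0.023909997549612896
chip0 [386.0, 144.0, 28.0, 23.0] 0.53
chip0 [359.0, 188.0, 17.0, 14.0] 0.53
chip0 [390.0, 190.0, 20.0, 22.0] 0.46
chip0 [315.0, 70.0, 138.0, 232.0] 0.31
chip3 [386.0, 144.0, 28.0, 23.0] 0.53
chip3 [359.0, 188.0, 17.0, 14.0] 0.53
chip3 [390.0, 190.0, 20.0, 22.0] 0.46
chip3 [315.0, 70.0, 138.0, 232.0] 0.31
tape [320.0, 172.0, 122.0, 10.0] 0.77
tape [356.0, 130.0, 17.0, 23.0] 0.29
```

View pics/w2.png

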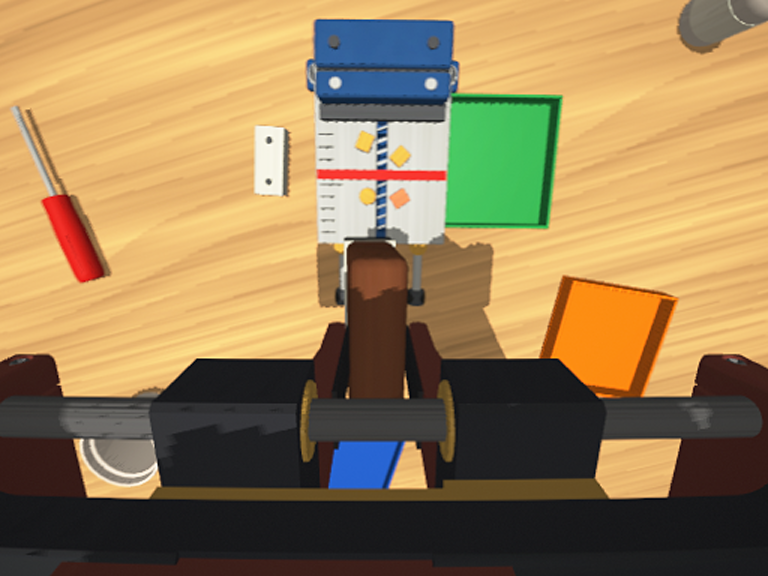

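The wrist view shows, in enlarged pixels, the bed front corners at (318,241) and (445,242), and the jaw foot edge at row ~121. The tape is centred at row ~175. The chips are at (365,142), (400,156), (368,196) and (400,198), and the green tray is on the right.

```bash
python3 - <<'E'
from h import *
import pickle
c=pickle.load(open('w2.pkl','rb'));T=camera_params('top')
ct=lambda u,v:np.array([u/2.4+100-.3,v/2.4+90-.3]);cw=lambda u,v:np.array([u/1.5-.2,v/1.5-.2])
LT=[((301,219),(-82,55,50)),((408,247),(-82,-55,50)),((531,153),(46,-157,24)),((507,263),(-70,-157,24)),((343,58),(82,50,82)),((441,78),(82,-50,82))]
LW=[((318,242),(-82,55,50)),((445,243),(-82,-55,50)),((562,95),(46,-157,24)),((549,229),(-70,-157,24)),((319,121),(18,50,50)),((444,121),(18,-50,50))]
oT=[(T,ct(*u),np.array(l)/1e3) for u,l in LT];oW=[(c,cw(*u),np.array(l)/1e3) for u,l in LW]
for o in (oW,oW+oT):
    p,r=fitpose(o,[.6355,.0065,-.27]);print(p.round(4),np.degrees(p[2]),r.round(1).tolist())
p,_=fitpose(oW,[.6355,.0065,-.27])
R=np.array([[np.cos(p[2]),-np.sin(p[2])],[np.sin(p[2]),np.cos(p[2])]])
loc=lambda w:(R.T@(w[:2]-p[:2])*1e3).round(1)
for n,u,z in (('c',(365,142),.056),('c',(400,156),.056),('c',(368,196),.056),('c',(400,198),.056),('tapeL',(320,175),.05),('tapeR',(443,175),.05),('foot',(380,121),.05)):
    print(n,loc(at(c,*cw(*u),z)))
print('tape via top',loc(at(T,*ct(314,165),.05)),loc(at(T,*ct(421,188),.05)))
print('bed front z tri',tri([(c,*cw(318,242)),(T,*ct(301,219))]),tri([(c,*cw(445,243)),(T,*ct(408,247))]))
print('scraper end',loc(at(c,*cw(377,250),.24)),'tcp',loc(np.array(pose()[:2])))
E
```

```text
[ 0.6362  0.0073 -0.2712] -15.537032936546247 [[-0.8, 0.8], [-0.9, 0.9], [1.4, -0.9], [0.4, -0.2], [0.5, -0.5], [-0.4, 0.2]]
[ 0.636   0.007  -0.2719] -15.576632251372837 [[-0.6, 0.8], [-0.7, 1.0], [1.6, -0.8], [0.5, -0.1], [0.7, -0.5], [-0.1, 0.3], [-1.7, 0.6], [-0.9, 0.1], [1.0, -0.8], [0.1, -0.3], [-0.7, -1.4], [0.4, 0.3]]
c [ 0.9 13.2]
c [ -9.6 -15.1]
c [-41.5  10.6]
c [-42.9 -15.9]
tapeL [-24.9  50.8]
tapeR [-24.  -51.6]
foot [17.7  1.3]
tape via top [-24.8  51.9] [-21.7 -55.9]
bed front z tri [0.57276963 0.07844877 0.05767071] [ 0.54267723 -0.02594416  0.04585148]
scraper end [-57.2   2.4] tcp [-100.4   -3.6]
```

>>> carry_out --pt "36 -24 0 0 0" --pt "36 -24 0 0 0" --pt "0 0 40 0 0" --pt "0 0 40 0 0" --pt "0 0 27 0 0"

```text
time: 6.55
ee_pos: [0.6199, 0.0571, 0.0904]
tool_rot: [[0.963, -0.269, -0.003], [-0.269, -0.963, -0.001], [-0.003, 0.002, -1.0]]
contact_force: [-0.0, -0.0, -1.2]
finger_gap: 0.024
gripper_force: 29.6
```

>>> carry_out --pt "0 0 0 0 0" --pt "0 0 0 0 0"

```text
time: 6.8
ee_pos: [0.6217, 0.0585, 0.094]
tool_rot: [[0.963, -0.268, 0.001], [-0.268, -0.963, -0.0], [0.001, -0.0, -1.0]]
contact_force: [0.4, 0.0, -0.4]
finger_gap: 0.0238
gripper_force: 29.6
```

```bash
cat >> h.py <<'E'
VP=np.array([.636,.007,np.radians(-15.56)])
def loc(w): c,s=np.cos(VP[2]),np.sin(VP[2]);d=np.array(w[:2])-VP[:2];return np.array([c*d[0]+s*d[1],-s*d[0]+c*d[1]])*1e3
E
python3 - <<'E'
from h import *
p=pose();print(p,loc(p),telemetry.get_state()['contact_force'])
E
```

```text
[np.float64(0.6217449085547891), np.float64(0.05846354912122439), np.float64(0.09397017303612783), np.float64(-15.554571552136133)] [-27.53760359  45.75352346] [ 0.38920923  0.03448369 -0.42565488]
```

>>> carry_out --pt "0 0 10 0 0" --pt "0 0 3 0 0" --pt "0 0 1 0 0" --pt "0 0 0 0 0"

```text
time: 7.3
ee_pos: [0.6212, 0.0593, 0.0792]
tool_rot: [[0.964, -0.267, 0.0], [-0.267, -0.964, -0.0], [0.0, -0.0, -1.0]]
contact_force: [0.4, -0.8, -1.5]
finger_gap: 0.0238
gripper_force: 29.6
```

>>> carry_out --pt "0 0 1 0 0" --pt "0 0 1 0 0" --pt "0 0 0 0 0"

```text
time: 7.68
ee_pos: [0.6216, 0.0594, 0.0779]
tool_rot: [[0.964, -0.267, 0.001], [-0.267, -0.964, 0.0], [0.001, -0.0, -1.0]]
contact_force: [-1.8, 0.5, 4.8]
finger_gap: 0.024
gripper_force: 29.6
```

>>> carry_out --pt "0 8 0 0 0" --pt "0 13 0 0 0" --pt "0 13 0 0 0" --pt "0 13 0 0 0" --pt "0 13 0 0 0"

```text
time: 8.3
ee_pos: [0.6061, 0.0018, 0.078]
tool_rot: [[0.964, -0.267, 0.003], [-0.267, -0.964, 0.002], [0.002, -0.002, -1.0]]
contact_force: [1.8, 4.3, 5.8]
finger_gap: 0.0238
gripper_force: 30.3
```

>>> carry_out --pt "0 13 0 0 0" --pt "0 13 0 0 0" --pt "0 13 0 0 0" --pt "0 9 0 0 0" --pt "0 0 0 0 0"

```text
time: 8.93
ee_pos: [0.5913, -0.0469, 0.0764]
tool_rot: [[0.963, -0.269, -0.002], [-0.269, -0.963, -0.001], [-0.001, 0.002, -1.0]]
contact_force: [-0.3, -0.2, -0.0]
finger_gap: 0.0238
gripper_force: 29.5
```

>>> carry_out --pt "0 0 -2 0 0" --pt "0 10 -30 0 0" --pt "0 10 -40 0 0" --pt "0 0 -40 0 0" --pt "0 0 0 0 0"

```text
time: 9.55
ee_pos: [0.5891, -0.0636, 0.1925]
tool_rot: [[0.964, -0.266, 0.006], [-0.266, -0.964, -0.0], [0.006, -0.001, -1.0]]
contact_force: [0.1, 0.6, -2.2]
finger_gap: 0.0239
gripper_force: 29.6
```

```bash
python3 - <<'E'
from h import *
p=pose();print(p,loc(p))
t=snapshot('top')[90:340,170:430];s=snapshot('scene')[130:330,100:400]
a=cv2.resize(t,(400,385),interpolation=2);b=cv2.resize(snapshot('wrist'),(400,300));b=np.vstack([b,np.zeros((85,400,3),np.uint8)])
save(np.hstack([a,b]),'c1.png')
E
```

```text
[np.float64(0.5891094624990244), np.float64(-0.06357266060376093), np.float64(0.19245898698761227), np.float64(-15.447842809734603)] [-26.24107421 -80.56443977]
```

View pics/c1.png

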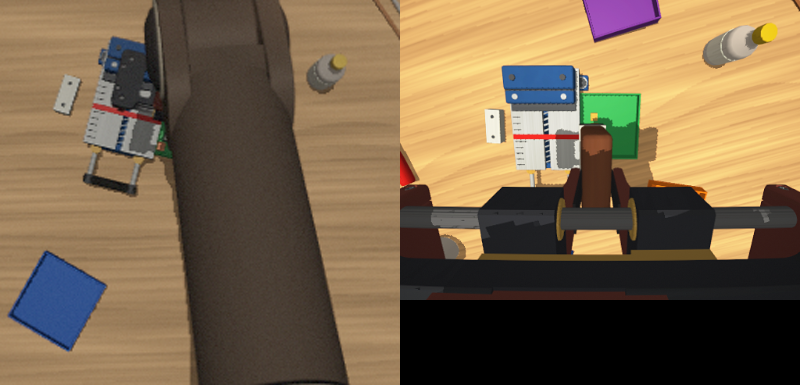

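The bed is clear, and at least one brass chip shows in the green tray. The scraper hides the rest, so I'll check again after putting it back.

```bash
python3 - <<'E'
from h import *
plan(pose(),[(.464,-.317,.19,-27.8,6,0),(.464,-.317,.04,-27.8,4,0)])
E
```

```text
[[-8, 46, 0, 0.036, 0], [-7, 46, 0, 0.036, 0], [-5, 47, 0, 0.036, 0], [-3, 47, 0, 0.036, 0], [-2, 47, 0, 0.036, 0], [0, 47, 0, 0.036, 0]]
[[0, 0, 38, -0.0, 0], [0, 0, 38, -0.0, 0], [0, 0, 38, -0.0, 0], [0, 0, 38, -0.0, 0]]
```

>>> carry_out --pt "-8 46 0 0.036 0" --pt "-7 46 0 0.036 0" --pt "-5 47 0 0.036 0" --pt "-3 47 0 0.036 0" --pt "-2 47 0 0.036 0"

```text
time: 10.32
ee_pos: [0.4836, -0.2761, 0.1874]
tool_rot: [[0.9, -0.436, -0.002], [-0.436, -0.9, 0.001], [-0.003, -0.0, -1.0]]
contact_force: [0.1, 0.4, -0.2]
finger_gap: 0.0237
gripper_force: 29.6
```

>>> carry_out --pt "0 47 0 0.036 0" --pt "0 0 38 0 0" --pt "0 0 38 0 0" --pt "0 0 38 0 0" --pt "0 0 32 0 0"

```text
time: 10.95
ee_pos: [0.4632, -0.3166, 0.04]
tool_rot: [[0.884, -0.467, -0.003], [-0.467, -0.884, 0.002], [-0.004, -0.0, -1.0]]
contact_force: [0.3, 0.4, -0.8]
finger_gap: 0.0238
gripper_force: 29.6
```

>>> carry_out --pt "0 0 0 0 0" --pt "0 0 0 0 0"

```text
time: 11.2
ee_pos: [0.4648, -0.3177, 0.0434]
tool_rot: [[0.884, -0.467, -0.0], [-0.467, -0.884, 0.0], [-0.0, -0.0, -1.0]]
contact_force: [0.7, -0.5, -1.1]
finger_gap: 0.0237
gripper_force: 29.6
```

>>> carry_out --pt "0 0 10 0 0" --pt "0 0 3 0 0" --pt "0 0 1 0 0" --pt "0 0 1 0 0" --pt "0 0 0 0 0"

```text
time: 11.82
ee_pos: [0.4647, -0.3178, 0.0282]
tool_rot: [[0.884, -0.467, 0.0], [-0.467, -0.884, -0.0], [0.0, 0.0, -1.0]]
contact_force: [-0.5, 0.2, -1.5]
finger_gap: 0.0237
gripper_force: 29.6
```

>>> carry_out --pt "0 0 1 0 0" --pt "0 0 0 0 0" --pt "0 0 0 0 0"

```text
time: 12.2
ee_pos: [0.465, -0.3179, 0.0279]
tool_rot: [[0.884, -0.467, 0.001], [-0.467, -0.884, -0.0], [0.001, 0.0, -1.0]]
contact_force: [-1.2, 1.3, 6.1]
finger_gap: 0.0238
gripper_force: 29.7
```

>>> carry_out --pt "0 0 0 0 0.4" --pt "0 0 0 0 0.8" --pt "0 0 0 0 0.8" --pt "0 0 0 0 0.8" --pt "0 0 0 0 0.8"

```text
time: 12.82
ee_pos: [0.4646, -0.3178, 0.027]
tool_rot: [[0.884, -0.467, -0.0], [-0.467, -0.884, -0.0], [-0.0, 0.0, -1.0]]
contact_force: [0.5, 0.2, -1.3]
finger_gap: 0.069
gripper_force: 0.0
```

>>> carry_out --pt "0 0 -15 0 0.8" --pt "0 0 -40 0 0.8" --pt "0 0 -50 0 0.8" --pt "0 0 -50 0 0.8" --pt "0 0 0 0 0.8"

```text
time: 13.45
ee_pos: [0.467, -0.3192, 0.1875]
tool_rot: [[0.884, -0.467, 0.008], [-0.467, -0.884, -0.005], [0.009, 0.001, -1.0]]
contact_force: [0.3, 0.2, -1.3]
finger_gap: 0.0703
gripper_force: 0.0
```

```bash
python3 - <<'E'
from h import *
p=pose();print(p)
t=snapshot('top')[90:340,200:420];s=snapshot('scene')[170:290,110:320]
a=cv2.resize(t,(396,450),interpolation=2);b=cv2.resize(s,(399,228),interpolation=2);w=cv2.resize(snapshot('wrist'),(399,222))
save(np.hstack([a,np.vstack([b,w])]),'c2.png')
# bar target: vice(-134,0); fingers close along vice x: tool x along vice y dir (yaw 74.44) or -105.56
c,s_=np.cos(VP[2]),np.sin(VP[2]);q=VP[:2]+np.array([c*-.134,s_*-.134]);print(q,telemetry.get_state()['joints'])
for y in (74.44,-105.56): plan(p,[(q[0],q[1],.17,y,10,.8)])
E
```

```text
[np.float64(0.46700268185000676), np.float64(-0.31919551314719136), np.float64(0.18751141662564907), np.float64(-27.869109863099712)]
[0.50691109 0.04294514] [ 0.57799334  0.31540124 -0.08106447  1.75708891  0.02871278  1.07058775
 -1.56985195]
[[-13, -34, 2, -0.179, 0.8], [-7, -36, 2, -0.179, 0.8], [-1, -36, 2, -0.179, 0.8], [6, -36, 2, -0.179, 0.8], [12, -34, 2, -0.179, 0.8], [18, -32, 2, -0.179, 0.8], [23, -28, 2, -0.179, 0.8], [28, -23, 2, -0.179, 0.8], [32, -18, 2, -0.179, 0.8], [34, -12, 2, -0.179, 0.8]]
[[-13, -34, 2, 0.136, 0.8], [-18, -32, 2, 0.136, 0.8], [-22, -29, 2, 0.136, 0.8], [-26, -26, 2, 0.136, 0.8], [-29, -22, 2, 0.136, 0.8], [-32, -18, 2, 0.136, 0.8], [-34, -14, 2, 0.136, 0.8], [-35, -9, 2, 0.136, 0.8], [-36, -4, 2, 0.136, 0.8], [-36, 1, 2, 0.136, 0.8]]
```

View pics/c2.png

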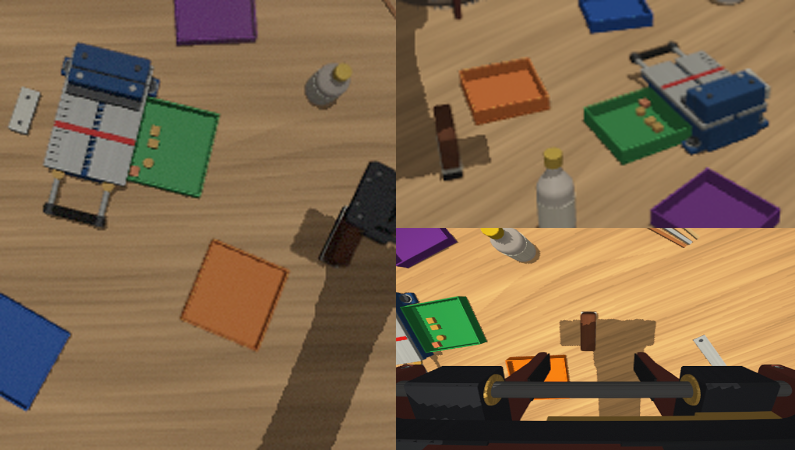

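All four chips lie in the green tray: top panel (155,130), (154,144), (148,163), (135,171). The scraper stands upright at its old place. Next is the pull bar, with the tool turned a quarter.

>>> carry_out --pt "-13 -34 2 -0.179 0.55" --pt "-7 -36 2 -0.179 0.55" --pt "-1 -36 2 -0.179 0.55" --pt "6 -36 2 -0.179 0.55" --pt "12 -34 2 -0.179 0.55"

```text
time: 14.22
ee_pos: [0.484, -0.1358, 0.1706]
tool_rot: [[0.915, 0.403, -0.003], [0.403, -0.915, 0.001], [-0.002, -0.002, -1.0]]
contact_force: [0.3, 0.2, -0.5]
finger_gap: 0.0481
gripper_force: 0.0
```

>>> carry_out --pt "18 -32 2 -0.179 0.55" --pt "23 -28 2 -0.179 0.55" --pt "28 -23 2 -0.179 0.55" --pt "32 -18 2 -0.179 0.55" --pt "34 -12 2 -0.179 0.55"

```text
time: 14.85
ee_pos: [0.5036, 0.0447, 0.1607]
tool_rot: [[0.258, 0.966, -0.003], [0.966, -0.258, 0.0], [-0.001, -0.002, -1.0]]
contact_force: [0.8, 0.4, -0.3]
finger_gap: 0.0484
gripper_force: 0.0
```

>>> carry_out --pt "0 0 0 0 0.55" --pt "0 0 0 0 0.55"

```text
time: 15.1
ee_pos: [0.5038, 0.0428, 0.1611]
tool_rot: [[0.266, 0.964, -0.002], [0.964, -0.266, -0.0], [-0.001, -0.002, -1.0]]
contact_force: [-0.2, -0.1, -0.0]
finger_gap: 0.0481
gripper_force: 0.0
```

```bash
python3 - <<'E'
from h import *
import pickle
p=pose();print(p,loc(p),telemetry.get_state()['finger_gap'])
c=camera_params('wrist');w=snapshot('wrist');pickle.dump(c,open('w3.pkl','wb'))
save(cv2.resize(w,None,fx=1.5,fy=1.5,interpolation=2),'w3.png')
E
```

```text
[np.float64(0.5038268138815621), np.float64(0.04283930052906029), np.float64(0.161069080001199), np.float64(74.58990796570285)] [-136.94284563   -0.9293129 ] 0.04805079470548954
```

View pics/w3.png

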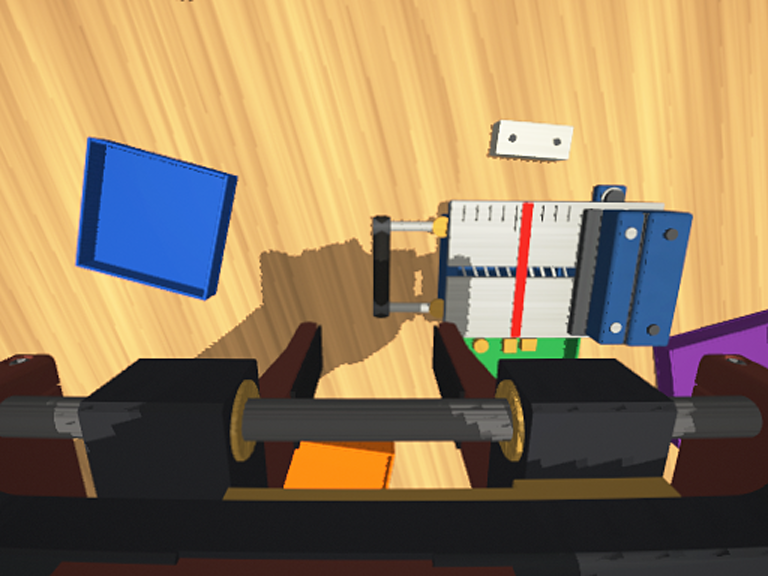

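The wrist view shows the bar from (381,217) to (381,316), the tape from (528,203) to (517,336), and the foot's near edge from (584,209) to (569,335). The fingers straddle the bar line.

```bash
python3 - <<'E'
from h import *
import pickle
c=pickle.load(open('w3.pkl','rb'));T=camera_params('top');cw=lambda u,v:np.array([u/1.5-.2,v/1.5-.2]);ct=lambda u,v:np.array([u/2.4+100-.3,v/2.4+90-.3])
a,b=at(c,*cw(381.5,217),.038),at(c,*cw(381.5,316),.038)
print('bar',loc(a),loc(b),(a+b)/2, tri([(c,*cw(381.5,266)),(T,*ct(341,287))]))
for n,u in (('tapeN',(523,205)),('tapeF',(533,205)),('tapeN',(512,335)),('tapeF',(522,335)),('foot',(584,209)),('foot',(569,335)),('front',(447,203)),('front',(440,335))): print(n,loc(at(c,*cw(*u),.05)))
E
```

```text
bar [-133.77161802   42.53349708] [-133.21679014  -39.04508283] [0.50786623 0.04448975 0.038     ] [0.50713984 0.04152828 0.01445688]
tapeN [-27.73677858  53.04158038]
tapeF [-20.17173156  53.10891155]
tapeN [-26.84341748 -50.90428783]
tapeF [-18.63108383 -50.88723216]
foot [19.00837007 50.52760626]
foot [ 20.16757599 -50.82874394]
front [-84.98182558  54.08062837]
front [-85.66467656 -51.07356124]
```

>>> carry_out --pt "2 3 35 0 0.55" --pt "0 0 40 0 0.55" --pt "0 0 35 0 0.55" --pt "0 0 25 0 0.55" --pt "0 0 10 0 0.55" --grip_force 50

```text
time: 15.78
ee_pos: [0.5069, 0.0434, 0.0156]
tool_rot: [[0.266, 0.964, -0.003], [0.964, -0.266, -0.001], [-0.001, -0.002, -1.0]]
contact_force: [0.0, 0.9, -0.8]
finger_gap: 0.0485
gripper_force: 0.0
```

>>> carry_out --pt "0 0 0 0 0.55" --pt "0 0 0 0 0.25" --pt "0 0 0 0 0.2" --pt "0 0 0 0 0"

```text
time: 16.27
ee_pos: [0.5084, 0.0448, 0.0177]
tool_rot: [[0.264, 0.965, 0.001], [0.965, -0.264, -0.0], [0.0, 0.001, -1.0]]
contact_force: [-0.4, 0.3, -1.0]
finger_gap: 0.0219
gripper_force: 0.0
```

>>> carry_out --pt "0 0 0 0 0" --pt "0 0 0 0 0" --pt "0 0 0 0 0"

```text
time: 16.65
ee_pos: [0.508, 0.0448, 0.017]
tool_rot: [[0.264, 0.965, 0.0], [0.965, -0.264, -0.0], [-0.0, 0.0, -1.0]]
contact_force: [-1.5, 0.6, -0.2]
finger_gap: 0.0005
gripper_force: 0.0
```

```bash
python3 - <<'E'
from h import *
p=pose();print(p,loc(p));s=telemetry.get_state();print(s['contact_force'],s['finger_gap'],s['gripper_force'])
E
```

```text
[np.float64(0.5079582674577601), np.float64(0.04480008869595727), np.float64(0.017047972389308552), np.float64(74.70255139181894)] [-133.48878573    2.06786396]
[-1.51005939  0.58067313 -0.19012791] 0.0004906115623140361 0.0
```

The fingers shut on nothing, so I'm looking before I move.

```bash
python3 - <<'E'
from h import *
w=snapshot('wrist');s=snapshot('scene')[150:260,180:320]
save(np.hstack([cv2.resize(w[100:330,150:470],(460,330),interpolation=2),cv2.resize(s,(340,330),interpolation=2)]),'c3.png')
E
```

```text
(no output)
```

View pics/c3.png

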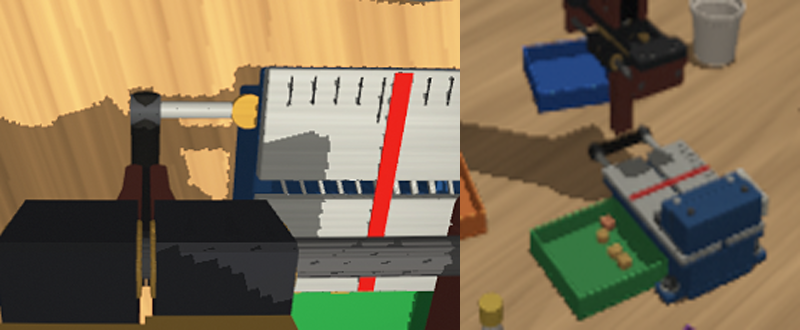

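```bash
python3 - <<'E'
from h import *
import pickle
S=camera_params('scene');W=camera_params('wrist')
f=lambda u:((u-[180,150])*[340/140,3]+[460,0]).round()
g=lambda u:((u-[150,100])*[460/320,330/230]).round()
p=np.array(pose()[:3]);c,s=np.cos(VP[2]),np.sin(VP[2])
V=lambda x,y,z:np.array([VP[0]+c*x-s*y,VP[1]+s*x+c*y,z])/1
print('tcp',f(proj(S,p)),g(proj(W,p)),'tip+17',f(proj(S,p+[0,0,.017])))
for y in (-.041,0,.041): print('bar',f(proj(S,V(-.134,y,.034))),g(proj(W,V(-.134,y,.034))))
print('bedfront',f(proj(S,V(-.082,-.055,.05))),f(proj(S,V(-.082,.055,.05))),g(proj(W,V(-.082,.055,.05))))
print(telemetry.get_state()['joints'],W['eye'])
print([ (d['box'],d['confidence']) for d in spotter.search_frame('scene','pull_bar')])
E
```

```text
tcp [620. 158.] [145. 164.] tip+17 [620. 143.]
bar [589. 154.] [144. 253.]
bar [618. 144.] [144. 180.]
bar [647. 133.] [145.  97.]
bedfront [601. 169.] [680. 139.] [270.  71.]
[ 0.20202966  0.49425369 -0.48743778  2.00935334  0.34456572  0.71785937
 -0.7656458 ] [0.52586146 0.11031709 0.2099806 ]
[([232.4, 194.9, 60.3, 30.6], 0.6)]
```

```bash
python3 - <<'E'
from h import *
a=cv2.imread('pics/s0.png')[:,:,::-1].astype(int);b=snapshot('scene').astype(int)
for nm,i in (('before',a),('now',b)):
    print(nm)
    for v in range(184,208): print(v,' '.join('%3d/%3d'%(i[v,u,0],i[v,u,2]) for u in range(240,254)))
E
```

```text
before
184 107/ 78 119/ 82 133/ 83 132/ 79 132/ 77 141/ 79 150/ 84 152/ 85 152/ 85 150/ 84 148/ 83 147/ 82 146/ 81 147/ 81
185 143/ 82 145/ 82 149/ 83 149/ 82 150/ 83 151/ 84 151/ 84 149/ 83 148/ 83 146/ 82 146/ 81 147/ 82 149/ 83 151/ 84
186 148/ 82 149/ 83 150/ 84 151/ 84 150/ 84 149/ 83 147/ 81 146/ 81 145/ 81 147/ 82 149/ 82 151/ 83 154/ 86 156/ 87
187 150/ 83 151/ 84 150/ 84 149/ 83 146/ 81 145/ 80 146/ 80 146/ 80 148/ 82 150/ 83 153/ 85 156/ 87 158/ 89 159/ 89
188 150/ 84 148/ 83 145/ 80 144/ 80 145/ 81 148/ 81 150/ 84 151/ 85 153/ 85 156/ 87 157/ 88 158/ 89 159/ 89 159/ 89
189 145/ 80 142/ 78 144/ 80 147/ 81 150/ 83 151/ 84 153/ 86 155/ 87 157/ 89 158/ 89 158/ 88 158/ 89 158/ 88 158/ 89
190 144/ 79 146/ 81 149/ 83 151/ 84 153/ 86 155/ 87 157/ 88 157/ 88 157/ 89 157/ 89 157/ 89 157/ 89 156/ 88 155/ 87
191 149/ 83 151/ 84 153/ 86 155/ 87 156/ 88 157/ 89 157/ 89 157/ 88 157/ 89 157/ 89 156/ 88 154/ 87 154/ 86 142/ 81
192 153/ 85 154/ 87 156/ 88 156/ 88 157/ 90 157/ 89 157/ 89 157/ 89 156/ 88 155/ 88 154/ 85 153/ 85 141/ 80 104/ 64
193 156/ 88 157/ 89 156/ 88 156/ 88 156/ 88 157/ 
[... 3778 characters left out ...]
/ 91
202  80/ 48  89/ 47  92/ 50  93/ 49  91/ 49  92/ 49  93/ 49  94/ 50  93/ 50  86/ 45  97/ 58 120/ 77 120/ 79 109/ 77
203  81/ 65  87/ 56  92/ 49  91/ 49  91/ 48  93/ 50  87/ 48  82/ 53  85/ 62  78/ 64  83/ 68  89/ 74  81/ 72  77/ 71
204  81/ 74  81/ 67  86/ 55 101/ 66 101/ 73  85/ 62  78/ 65  76/ 66  78/ 70  77/ 71  76/ 71  77/ 71  77/ 72  77/ 72
205  94/ 87 124/117 136/127 114/102  85/ 73  77/ 69  76/ 71  76/ 71  76/ 71  78/ 72  77/ 72  76/ 71  77/ 72  77/ 71
206 133/123 139/130 142/133 135/125 127/118 111/102  77/ 71  76/ 70  76/ 71  77/ 72  78/ 72  77/ 71  77/ 71  77/ 72
207 124/115 141/130 140/130 140/130 139/129 135/125 111/102  77/ 71  78/ 72  77/ 71  78/ 73  79/ 73  78/ 73  78/ 72
```

The pixels show the finger tips ending just above the bar: tip at row ~193, bar top at row ~195, and no finger visible below the bar. The tips therefore sit about 25–30 mm higher than the reported TCP suggests. I'll confirm with a gentle touch on the bar.

>>> carry_out --pt "0 0 2 0 0" --pt "0 0 0 0 0"

```text
time: 17.1
ee_pos: [0.5078, 0.0448, 0.0148]
tool_rot: [[0.264, 0.965, -0.0], [0.965, -0.264, -0.0], [-0.0, -0.0, -1.0]]
contact_force: [-0.3, -0.4, 0.8]
finger_gap: 0.0007
gripper_force: 0.0
```

>>> carry_out --pt "0 0 2 0 0" --pt "0 0 0 0 0"

```text
time: 17.35
ee_pos: [0.5078, 0.0448, 0.0129]
tool_rot: [[0.264, 0.965, -0.0], [0.965, -0.264, -0.0], [-0.0, -0.0, -1.0]]
contact_force: [0.3, -0.4, 0.4]
finger_gap: 0.0004
gripper_force: 0.0
```

```bash
python3 - <<'E'
from h import *
import pickle
W=camera_params('wrist');w=snapshot('wrist');p=np.array(pose()[:3])
S=camera_params('scene');s=snapshot('scene').astype(int)
for dz in (0,.01,.02,.03): print(dz,proj(W,p+[0,0,dz]).round(1),proj(S,p+[0,0,dz]).round(1))
print('bar z .041 at +y 0/.02', proj(S,p*[1,1,0]+[0,0,.041]))
for v in range(186,205): print(v,' '.join('%3d/%3d'%(s[v,u,0],s[v,u,2]) for u in range(240,252)))
save(cv2.resize(w[170:270,200:300],(600,600),interpolation=cv2.INTER_NEAREST),'w4.png')
E
```

```text
0 [251.1 214.5] [245.7 203.7]
0.01 [251.1 219. ] [245.8 200.9]
0.02 [251.1 224.1] [245.8 198. ]
0.03 [251.1 229.7] [245.9 195.1]
bar z .041 at +y 0/.02 [245.87145577 195.71126797]
186 156/ 87 128/ 69  50/ 23  49/ 22  52/ 23  54/ 24  53/ 22  52/ 22  52/ 22  52/ 21  68/ 31 128/ 68
187 157/ 88 130/ 70  48/ 23  47/ 21  51/ 23  53/ 23  52/ 23  52/ 22  53/ 24  53/ 25  69/ 33 132/ 71
188 158/ 90 129/ 70  46/ 21  46/ 20  52/ 24  53/ 24  52/ 23  52/ 23  52/ 23  52/ 22  69/ 33 134/ 71
189 152/ 86 124/ 66  49/ 23  49/ 20  50/ 21  52/ 23  53/ 22  53/ 24  53/ 24  52/ 23  68/ 32 133/ 72
190 144/ 80 111/ 58  50/ 22  50/ 21  51/ 22  52/ 22  53/ 24  54/ 24  54/ 25  53/ 23  70/ 33 132/ 72
191 148/ 82 110/ 57  49/ 20  50/ 21  52/ 23  53/ 23  54/ 26  53/ 23  54/ 25  54/ 23  69/ 32 129/ 69
192 151/ 84 113/ 60  48/ 23  47/ 21  51/ 23  53/ 22  54/ 24  53/ 24  53/ 23  53/ 23  69/ 32 128/ 69
193 161/ 92 131/ 70  46/ 21  45/ 20  51/ 23  54/ 24  53/ 23  53/ 23  53/ 24  53/ 22  56/ 25  92/ 48
194 165/ 94 150/ 83 106/ 54  59/ 29  51/ 21  53/ 23  53/ 23  53/ 23  56/ 25  53/ 24  34/ 17  41/ 23
195 164/ 93 161/ 92 
[... 279 characters left out ...]

198  17/ 14  17/ 16  16/ 14  16/ 14  18/ 14  18/ 16  18/ 16  17/ 15  17/ 16  36/ 22  68/ 38 119/ 65
199  18/ 16  15/ 13  18/ 15  18/ 15  17/ 15  17/ 16  34/ 20  68/ 37 120/ 64 147/ 82 150/ 84 158/ 89
200  19/ 16  18/ 16  17/ 15  34/ 20  50/ 29  67/ 36  84/ 44  89/ 48 107/ 57 121/ 65 121/ 65 145/ 80
201  40/ 23  58/ 32  75/ 39  85/ 46  86/ 46  88/ 47  92/ 49  92/ 49  93/ 50  94/ 50  93/ 50 135/ 74
202  80/ 50  89/ 48  91/ 49  93/ 50  92/ 48  92/ 49  92/ 49  94/ 50  93/ 49  86/ 45  98/ 59 120/ 77
203  82/ 66  88/ 56  91/ 49  91/ 49  92/ 49  93/ 49  87/ 48  82/ 52  85/ 62  79/ 65  83/ 69  90/ 74
204  81/ 74  80/ 66  86/ 55 101/ 67 111/ 83 100/ 76  79/ 66  77/ 67  78/ 70  77/ 71  77/ 72  77/ 71
```

View pics/w4.png

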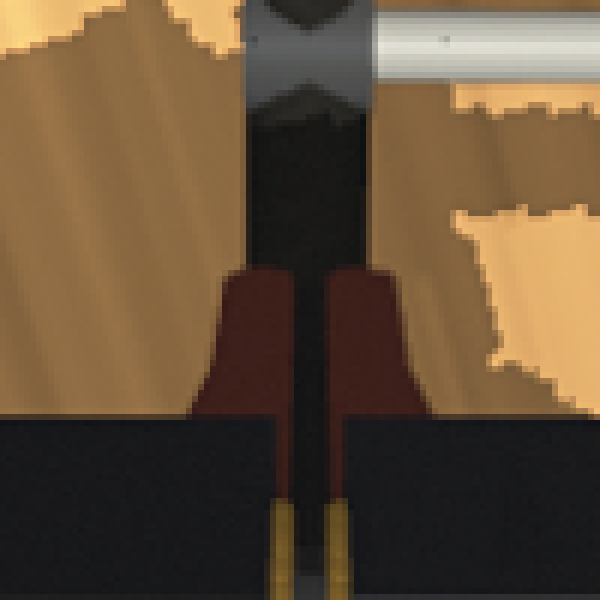

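The crop shows the red finger tips ending on top of the black bar. The tips are about 27 mm above the reported TCP, with the sideways alignment good. I'll rise, open, and go down stepwise to a reported z of about -0.006, watching the force.

>>> carry_out --pt "0 0 -8 0 0" --pt "0 0 0 0 0.55" --pt "0 0 0 0 0.55" --pt "0 0 0 0 0.55" --pt "0 0 0 0 0.55"

```text
time: 18.08
ee_pos: [0.5079, 0.0448, 0.021]
tool_rot: [[0.264, 0.965, -0.0], [0.965, -0.264, -0.0], [-0.0, -0.0, -1.0]]
contact_force: [0.2, 0.1, -0.4]
finger_gap: 0.0373
gripper_force: 0.0
```

>>> carry_out --pt "0 0 8 0 0.55" --pt "0 0 4 0 0.55" --pt "0 0 4 0 0.55" --pt "0 0 0 0 0.55"

```text
time: 18.58
ee_pos: [0.5077, 0.0448, 0.0046]
tool_rot: [[0.264, 0.965, -0.001], [0.965, -0.264, -0.0], [-0.0, -0.001, -1.0]]
contact_force: [0.1, 0.3, -0.1]
finger_gap: 0.0482
gripper_force: 0.0
```

>>> carry_out --pt "0 0 4 0 0.55" --pt "0 0 3 0 0.55" --pt "0 0 0 0 0.55"

```text
time: 18.95
ee_pos: [0.5078, 0.0448, -0.0022]
tool_rot: [[0.264, 0.965, -0.0], [0.965, -0.264, -0.0], [-0.0, -0.0, -1.0]]
contact_force: [0.2, -0.1, 0.6]
finger_gap: 0.0482
gripper_force: 0.0
```

>>> carry_out --pt "0 0 2 0 0.55" --pt "0 0 2 0 0.55" --pt "0 0 0 0 0.55"

```text
time: 19.32
ee_pos: [0.5079, 0.0448, -0.0061]
tool_rot: [[0.264, 0.965, -0.0], [0.965, -0.264, -0.0], [-0.0, -0.0, -1.0]]
contact_force: [0.4, -0.5, -0.0]
finger_gap: 0.0484
gripper_force: 0.0
```

>>> carry_out --pt "0 0 2 0 0.55" --pt "0 0 2 0 0.55" --pt "0 0 0 0 0.25" --pt "0 0 0 0 0.15" --pt "0 0 0 0 0.15"

```text
time: 19.95
ee_pos: [0.508, 0.0448, -0.0099]
tool_rot: [[0.264, 0.965, 0.0], [0.965, -0.264, -0.0], [0.0, 0.0, -1.0]]
contact_force: [-0.5, -0.6, 1.1]
finger_gap: 0.0218
gripper_force: 0.0
```

>>> carry_out --pt "0 0 0 0 0" --pt "0 0 0 0 0" --pt "0 0 0 0 0" --pt "0 0 0 0 0"

```text
time: 20.45
ee_pos: [0.5076, 0.0449, -0.01]
tool_rot: [[0.264, 0.965, -0.001], [0.965, -0.264, -0.0], [-0.0, -0.001, -1.0]]
contact_force: [-3.7, 1.1, 2.9]
finger_gap: 0.0127
gripper_force: 50.0
```

```bash
python3 - <<'E'
from h import *
p=pose();print(p,loc(p));s=telemetry.get_state();print(s['contact_force'],s['finger_gap'],s['gripper_force'])
w=snapshot('wrist')
d=spotter.search_frame('wrist','tape');print(d[:1])
# red tape & foot edge rows: find columns in rows of wrist image
W=camera_params('wrist');c,s_=np.cos(VP[2]),np.sin(VP[2])
V=lambda x,y,z:np.array([VP[0]+c*x-s_*y,VP[1]+s_*x+c*y,z])
for x in (-.082,-.0275,-.02,.018): print(x,proj(W,V(x,.035,.05)).round(1),proj(W,V(x,.02,.05)).round(1))
v=int(round(proj(W,V(-.0,.035,.05))[1]))
for r in (v,v+8): print(r,[(u,*w[r,u].tolist()) for u in range(300,500,3)])
E
```

```text
[np.float64(0.5075664487196979), np.float64(0.044901148759586236), np.float64(-0.009952520656020827), np.float64(74.7079389225506)] [-133.89335344    2.06011584]
[-3.68911784  1.1172335   2.91661459] 0.01274718966558081 50.00476598739624
[{'box': [423.6, 152.7, 47.8, 176.1], 'confidence': 0.63}]
-0.082 [351.1 193.4] [348.3 220.6]
-0.0275 [453. 194.] [447.6 220.8]
-0.02 [466.7 194.1] [460.9 220.8]
0.018 [533.7 194.5] [526.5 220.7]
194 [(300, 136, 102, 64), (303, 129, 97, 60), (306, 173, 129, 79), (309, 144, 108, 68), (312, 156, 118, 73), (315, 176, 132, 81), (318, 179, 134, 83), (321, 155, 117, 73), (324, 225, 169, 67), (327, 235, 183, 74), (330, 234, 182, 74), (333, 233, 182, 74), (336, 233, 182, 74), (339, 185, 137, 56), (342, 86, 69, 53), (345, 27, 58, 93), (348, 85, 83, 79), (351, 194, 192, 180), (354, 218, 217, 205), (357, 219, 217, 204), (360, 219, 217, 204), (363, 219, 217, 204), (366, 218, 216, 204), (369, 219, 218, 205), (372, 218, 218, 204), (375, 219, 218, 205), (378, 219, 218, 204), (381, 219, 218, 205), (384, 220, 218, 207), (387, 220, 218, 207), (390, 220, 219, 206), (39
[... 1510 characters left out ...]
 207), (405, 221, 220, 207), (408, 216, 215, 203), (411, 216, 215, 202), (414, 218, 215, 203), (417, 219, 215, 203), (420, 219, 215, 203), (423, 218, 214, 202), (426, 218, 214, 202), (429, 215, 214, 202), (432, 215, 214, 202), (435, 217, 214, 202), (438, 217, 214, 202), (441, 216, 214, 201), (444, 217, 214, 201), (447, 219, 219, 206), (450, 242, 31, 24), (453, 240, 36, 27), (456, 240, 37, 29), (459, 239, 36, 28), (462, 242, 31, 24), (465, 213, 215, 204), (468, 212, 211, 199), (471, 211, 210, 199), (474, 212, 211, 199), (477, 211, 210, 197), (480, 211, 210, 197), (483, 209, 207, 195), (486, 209, 207, 195), (489, 208, 207, 195), (492, 207, 207, 195), (495, 207, 206, 195), (498, 207, 206, 192)]
```

The bar is held (gap 12.7 mm, 50 N). The foot edge has to travel about 42 mm to the tape centre. I'll pull smoothly, 36 mm first, then look.

>>> carry_out --pt "0 -4 0 0 0" --pt "0 -6 0 0 0" --pt "0 -6 0 0 0" --pt "0 -6 0 0 0" --pt "0 -6 0 0 0"

```text
time: 21.18
ee_pos: [0.4851, 0.0513, -0.0098]
tool_rot: [[0.265, 0.964, 0.007], [0.964, -0.265, 0.001], [0.003, 0.006, -1.0]]
contact_force: [12.6, -3.4, -13.6]
finger_gap: 0.013
gripper_force: 50.0
```

>>> carry_out --pt "0 -5 0 0 0" --pt "0 -3 0 0 0" --pt "0 0 0 0 0" --pt "0 0 0 0 0"

```text
time: 21.68
ee_pos: [0.4774, 0.0535, -0.0098]
tool_rot: [[0.265, 0.964, 0.007], [0.964, -0.265, 0.001], [0.003, 0.006, -1.0]]
contact_force: [11.3, -3.3, -12.3]
finger_gap: 0.0128
gripper_force: 50.0
```

```bash
cat >> h.py <<'E'
def check():
    s=telemetry.get_state();p=pose();print(loc(p),p[2],s['contact_force'].round(1),s['finger_gap'],s['gripper_force'])
    W=camera_params('wrist');w=snapshot('wrist').astype(int);c,s_=np.cos(VP[2]),np.sin(VP[2])
    V=lambda x,y,z=.05:np.array([VP[0]+c*x-s_*y,VP[1]+s_*x+c*y,z])
    g=np.arange(-.09,.03,.0005)
    for y in (.045,.04,.036,.032,.028,.02,.015):
        L=[]
        for x in g:
            u,v=proj(W,V(x,y)).round().astype(int)
            k='.'
            if 0<=u<512 and 0<=v<384:
                r,gg,b=w[v,u];k='R' if r>gg+80 else 'W' if min(r,gg,b)>140 else 'D'
            else: k='-'
            L.append(k)
        L=''.join(L);o=[];i=0
        while i<len(L):
            j=i
            while j<len(L) and L[j]==L[i]: j+=1
            o.append('%s %.1f..%.1f'%(L[i],g[i]*1e3,g[j-1]*1e3));i=j
        print(y,[q for q in o if q[0]!='.'][-7:])
E
python3 -c "
from h import *
check()"
```

```text
[-165.28783863    2.23509517] -0.009796177275294075 [ 11.3  -3.3 -12.3] 0.012791553667034487 49.995356798172
0.045 ['D -43.5..-43.0', 'W -42.5..-35.0', 'D -34.5..-33.5', 'W -33.0..-30.0', 'D -29.5..-29.5', 'R -29.0..-28.0', '- -27.5..29.5']
0.04 ['D -90.0..-83.5', 'W -83.0..-34.0', 'D -33.5..-33.5', 'W -33.0..-30.0', 'R -29.5..-27.0', '- -26.5..29.5']
0.036 ['D -90.0..-83.0', 'W -82.5..-34.5', 'D -34.0..-33.5', 'W -33.0..-30.5', 'D -30.0..-29.5', 'R -29.0..-26.0', '- -25.5..29.5']
0.032 ['D -90.0..-83.0', 'W -82.5..-30.0', 'D -29.5..-29.5', 'R -29.0..-25.0', '- -24.5..29.5']
0.028 ['D -90.0..-82.5', 'W -82.0..-30.5', 'D -30.0..-29.5', 'R -29.0..-24.0', '- -23.5..29.5']
0.02 ['D -90.0..-83.5', 'W -83.0..-30.0', 'D -29.5..-29.5', 'R -29.0..-22.0', '- -21.5..29.5']
0.015 ['D -90.0..-83.0', 'W -82.5..-30.0', 'D -29.5..-29.5', 'R -29.0..-21.5', 'W -21.0..-20.5', '- -20.0..29.5']
```

>>> carry_out --pt "0 -5 0 0 0" --pt "0 -4 0 0 0" --pt "0 0 0 0 0" --pt "0 0 0 0 0"

```text
time: 22.22
ee_pos: [0.4691, 0.0558, -0.0098]
tool_rot: [[0.265, 0.964, 0.007], [0.964, -0.265, 0.001], [0.003, 0.007, -1.0]]
contact_force: [12.8, -3.4, -13.5]
finger_gap: 0.0128
gripper_force: 50.0
```

```bash
cat >> h.py <<'E'
def check2(n,ys):
    p=pose();s=telemetry.get_state();print(loc(p).round(1),s['contact_force'].round(1),s['finger_gap'])
    W=camera_params(n);w=snapshot(n).astype(int);c,s_=np.cos(VP[2]),np.sin(VP[2])
    V=lambda x,y,z=.05:np.array([VP[0]+c*x-s_*y,VP[1]+s_*x+c*y,z])
    for y in ys:
        print(n,y,[(x,cv2.getRectSubPix(w.astype(np.float32),(1,1),tuple(proj(W,V(x/1e3,y)).tolist()))[0,0].astype(int).tolist()) for x in range(-36,2,2)])
E
python3 - <<'E'
from h import *
check2('top',(-.03,.03));check2('scene',(-.045,-.03))
w=snapshot('top');s=snapshot('scene')
save(np.hstack([cv2.resize(w[110:200,210:310],(400,360),interpolation=2),cv2.resize(s[180:270,230:330],(400,360),interpolation=2)]),'f.png')
E
```

```text
[-173.9    2.3] [ 12.8  -3.4 -13.5] 0.01280481354380672
top -0.03 [(-36, [146, 146, 140]), (-34, [146, 146, 140]), (-32, [145, 145, 139]), (-30, [145, 138, 133]), (-28, [147, 94, 88]), (-26, [155, 59, 56]), (-24, [135, 43, 41]), (-22, [82, 37, 37]), (-20, [54, 52, 53]), (-18, [62, 61, 62]), (-16, [60, 59, 60]), (-14, [62, 62, 63]), (-12, [63, 64, 65]), (-10, [51, 53, 56]), (-8, [16, 22, 35]), (-6, [21, 31, 47]), (-4, [32, 51, 79]), (-2, [36, 60, 94]), (0, [42, 65, 97])]
top 0.03 [(-36, [146, 145, 140]), (-34, [146, 145, 140]), (-32, [145, 145, 140]), (-30, [147, 139, 133]), (-28, [149, 101, 95]), (-26, [156, 59, 56]), (-24, [150, 48, 44]), (-22, [101, 43, 40]), (-20, [50, 48, 49]), (-18, [63, 64, 64]), (-16, [60, 61, 61]), (-14, [61, 62, 62]), (-12, [58, 59, 59]), (-10, [43, 43, 48]), (-8, [19, 25, 37]), (-6, [17, 30, 47]), (-4, [28, 49, 77]), (-2, [37, 61, 94]), (0, [39, 63, 96])]
[-173.8    2.3] [ 13.   -3.5 -14.2] 0.012954354304614241
scene -0.045 [(-36, [138, 135, 126]), (-34, [135, 127, 118]), (-32, [125, 104, 97]), (-30, [122, 73, 68]), (-28, [113, 50, 47]), (-26, [90, 41, 39]), (-24, [70, 48, 45]), (-22, [60, 50, 47]), (-20, [57, 54, 51]), (-18, [67, 67, 64]), (-16, [66, 68, 68]), (-14, [51, 54, 57]), (-12, [46, 51, 56]), (-10, [42, 49, 57]), (-8, [41, 49, 57]), (-6, [41, 48, 56]), (-4, [38, 46, 55]), (-2, [42, 49, 56]), (0, [46, 52, 58])]
scene -0.03 [(-36, [70, 75, 79]), (-34, [40, 49, 61]), (-32, [20, 33, 52]), (-30, [19, 33, 51]), (-28, [19, 33, 51]), (-26, [19, 33, 51]), (-24, [20, 33, 50]), (-22, [21, 34, 50]), (-20, [25, 35, 48]), (-18, [29, 36, 46]), (-16, [31, 36, 43]), (-14, [33, 36, 39]), (-12, [34, 35, 35]), (-10, [35, 35, 35]), (-8, [35, 35, 35]), (-6, [35, 36, 36]), (-4, [35, 36, 37]), (-2, [34, 36, 39]), (0, [33, 38, 45])]
```

View pics/f.png

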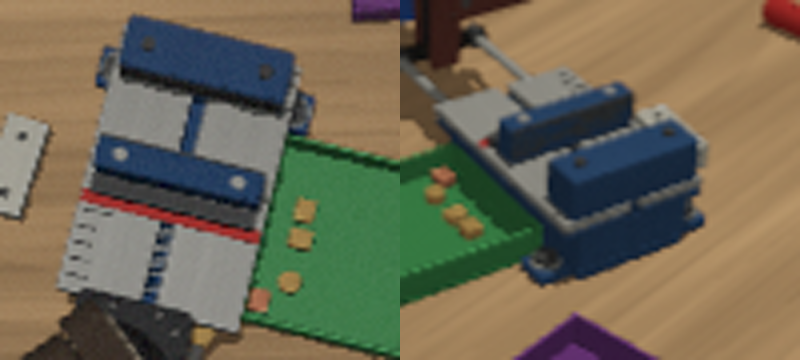

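The edge now sits on the far part of the tape: about 6–7 mm of red still shows, with the far edge covered. I'll draw about 2.5 mm more to centre it.

>>> carry_out --pt "0 -1.5 0 0 0" --pt "0 -1 0 0 0" --pt "0 0 0 0 0" --pt "0 0 0 0 0" --pt "0 0 0 0 0"

```text
time: 23.05
ee_pos: [0.4672, 0.0564, -0.0097]
tool_rot: [[0.265, 0.964, 0.008], [0.964, -0.265, 0.001], [0.003, 0.007, -1.0]]
contact_force: [14.7, -3.2, -16.1]
finger_gap: 0.0131
gripper_force: 50.0
```

```bash
python3 - <<'E'
from h import *
check2('top',(-.03,.03))
E
```

```text
[-175.9    2.4] [ 14.7  -3.2 -16.1] 0.01306739511951702
top -0.03 [(-36, [145, 145, 140]), (-34, [146, 145, 141]), (-32, [146, 145, 140]), (-30, [144, 136, 132]), (-28, [147, 92, 88]), (-26, [153, 56, 53]), (-24, [87, 38, 38]), (-22, [50, 47, 47]), (-20, [65, 64, 63]), (-18, [61, 62, 60]), (-16, [63, 62, 61]), (-14, [61, 61, 61]), (-12, [38, 43, 46]), (-10, [15, 25, 33]), (-8, [16, 29, 45]), (-6, [32, 54, 83]), (-4, [38, 63, 95]), (-2, [46, 68, 97]), (0, [68, 82, 103])]
top 0.03 [(-36, [146, 146, 140]), (-34, [145, 145, 139]), (-32, [145, 144, 139]), (-30, [147, 138, 134]), (-28, [148, 100, 94]), (-26, [149, 55, 53]), (-24, [81, 31, 31]), (-22, [49, 40, 40]), (-20, [61, 61, 61]), (-18, [58, 59, 59]), (-16, [62, 61, 62]), (-14, [58, 58, 59]), (-12, [36, 40, 45]), (-10, [12, 23, 32]), (-8, [8, 26, 38]), (-6, [30, 51, 79]), (-4, [36, 59, 91]), (-2, [35, 61, 94]), (0, [36, 61, 93])]
```

```bash
python3 - <<'E'
from rig import ticket
print(ticket.finish_job())
E
```

```text
the job is handed in; nothing more can be done
None
```

The job is handed in at about 23 s of the 67 s allowed, result not reported back: all four chips are in the green tray, the scraper is standing upright where it was, and the arm is holding the spring jaw open with its foot edge about mid-tape.

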